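# Load a label roll into the badge printer's feeder

### The job

Load the label roll into the badge printer: take the pusher from its stand and with its blade gently roll the roll along the feeder tray, in under the sprung brake arm, and press it home against the stop plate with a steady push of about 8 newtons, never ramming it or touching it with your fingers. Then put the pusher back upright in its stand, and leave the other desk things where they are.

Things in the scene. Friction and masses are not known exactly. Their poses are not given: they have to be found in the camera images.
- tray: Fixed grey feeder tray, a straight open-topped channel 305 mm long, joined to a label printer. Origin on the desk under the channel's centre line, 160 mm from its loading end; +x runs along the channel to the printer, z up. Channel floor 12 mm above the desk, 58 mm wide; cheeks 7 mm thick, tops 50 mm above the desk. In it a clamped cradle with sprung brake arm: see cradle_range, tray_mouth.
- cradle_range (a point): Point on the channel floor, tray x = 55 mm: middle of the cradle's setting range. The black cradle is set by hand and not measured: the seated roll's centre (42 mm above the desk) lies up to 20 mm before or past this; find it by feel. Going in: ramp 55 mm before the seat, up 5 mm to a flat ridge 30 to 18 mm before it, then a hollow 2 mm above the floor with a steel stop plate.
- tray_mouth (a point): Loading end of the channel, mid-floor, 5 mm lip; axes as tray. Roll's centre 33 mm before the seat: meets the brake arm's blue nose roller (12 mm thick), pushes it up with 3 to 5 N, fading. About 12 mm before the seat the arm snaps the roll off the blade to the stop plate. Press it home there: the plate yields 4 mm, 4 N per mm, then is rigid. Under 4 N is not home; over 15 N spoils the roll.
- printer_top (a point): Top centre of the fixed white and grey label printer at the tray's end, 135 mm above the desk; printer 160 mm long (tray x = 145 to 305 mm), 170 mm wide. The brake arm (steel wire, blue pad) is lower: its top stays under 110 mm above the desk, even lifted.
- roll_center (a point): Centre of the loose label roll: a white paper cylinder, diameter 56 mm, 50 mm wide, brown core ends, orange tab, about 110 g. It lies in the channel near the loading end with its axis (its y axis) across the channel, and rolls freely with a little rolling drag. Its other axes turn as it rolls.
- pusher_grip (a point): Grip point of the loose pusher, 108 mm above the foot of its blade, on the centre of its black square handle (16 x 16 mm, from 58 to 136 mm above the foot). Below it is a slick green blade 44 mm wide (along its y), 8 mm thick (along its x, faces at +-4 mm) and 60 mm tall. z points up the handle; both faces are alike. About 70 g.
- pusher_foot (a point): Centre of the underside of the pusher's blade; axes as the grip point. In the stand it is 8 mm above the desk.
- stand: Fixed grey pusher stand, origin under its centre on the desk. A base plate 70 x 90 mm carries a socket with an upright slot 16 mm (x) by 54 mm (y), rim 46 mm above the desk, slot floor 8 mm above the desk. The pusher stands in it upright, its blade's width along the stand's y.
- stapler: Loose red and steel stapler, 135 x 36 x 54 mm, origin under its centre. Leave alone.
- pen_cup: Loose dark steel cup with pens, 72 mm across, 155 mm tall with the pens, origin under its centre. Leave alone.
- notes: Loose block of yellow note paper, 76 x 76 x 19 mm, origin under its centre. Leave alone.
There are look-alikes about, which are no part of the job. What is shaped like the stand but purple is not meant.

How it is judged:
On the way, in this order (a step that is already met when the one before it is completed fails the run):
1. the pusher is lifted out of its stand (height (world z) of pusher_foot above 0.05 m), for 0.1 s.
2. the roll, in the cradle's hollow, is pressed home against the stop plate with over 4 N (x of roll_center in the frame of tray between 0.031 and 0.082 m and z of roll_center in the frame of tray between 0.041 and 0.0435 m and contact force between pusher and roll above 4 N), for 0.1 s.
At the end, for the whole second after the job is handed in: The roll rests in the cradle's hollow under the brake arm (centre 41 to 43.5 mm above the desk, 31 to 82 mm along the tray, axis across it within 7 degrees); the pusher stands released in its stand, within 6 mm of the slot floor, leaning under 14 degrees; both at rest (x of roll_center in the frame of tray between 0.031 and 0.082 m and z of roll_center in the frame of tray between 0.041 and 0.0435 m and angle between the y axis of roll_center and the y axis of tray, either way round below 0.12 rad and linear speed of each of roll, pusher below 0.02 m/s and x of pusher_foot in the frame of stand between -0.008 and 0.008 m and y of pusher_foot in the frame of stand between -0.01 and 0.01 m and height (world z) of pusher_foot below 0.014 m and angle between pusher_foot's own z axis and vertical below 0.25 rad); the robot touches nothing.
It fails at once if the pusher rams the roll (more than 15 N) (contact force between pusher and roll above 15 N).
It fails at once if the robot itself touches the roll (contact force between any of the arm, the fingers and roll above 0.3 N).
It fails at once if the roll is knocked along (faster than 0.45 m/s) (linear speed of roll above 0.45 m/s).
It fails at once if another desk thing is moved by more than 20 mm (distance of any of stapler, pen_cup, notes from where it was at the start of the episode above 0.02 m).
It also fails if it takes over 64 s, if anything falls off the work surface, if the arm or the gripper's body presses on something with over 40 N, if the wrist force passes 120 N, or if a joint passes its speed limit or range.

### The arm

A 6-joint arm with a two-finger parallel gripper is mounted at the origin on the work surface. World frame = base frame: x ahead of the robot, y to its left, z up, the work surface at z = 0. Lengths are in m, angles in rad, forces in N, time in s.
With the tool pointing down it reaches from about 0.35 to 0.875 m from the base axis. Payload 4.2 kg.
Tool frame: the origin (TCP) lies at the very end of the fingers, on their centre line; the grasp point (between the pads) lies 19 mm behind it; z points along the fingers, y is the direction in which the jaws open and shut (so a half turn about z gives the same grasp; the last joint's range is limited). The gripper opens to 87 mm and grips with 3 to 60 N. Pads are 19 mm wide; open, the fingers measure 117 mm over their backs; the gripper's body (75 mm by 190 mm) begins 51 mm behind the grasp point.
Start: joints at [1.596, 0.385, 0.008, 0, -1.194, -0.259], TCP at [0.145, 0.608, 0.223] pointing down, gripper open.
Joint ranges: [-3.14, 3.14], [-1.21, 2.06], [-1.07, 1.41], [-3.16, 2.05], [-2.99, -0.16], [-3.1, 3.1]. Speed limits (rad/s): [2.79, 2.79, 3.14, 3.14, 3.14, 3.14].

### API

Orientations are given as a 3x3 rotation matrix whose columns are the frame's x, y, z axes.
In Python, from cell import manip, capture, camera_model, job gives the robot as it stands. The module is installed in compiled form; this text tells all that it offers.
- The arm moves only by the tool carry_out, never from a script. Its argument "series" is a list that holds one entry, the list of rows, each a list of 7 numbers: the shift along the tool's x, y, z in mm, then the turn, a rotation vector about the tool's x, y, z in rad, then the closure in counts, from 0 (fully open) to 255 (shut). A call has 1 to 5 rows; each row shifts and turns the commanded pose from where the row before left it, along the tool's axes as they then stand; what a row does not reach is not made up. A row lasts 1/10 s, in which the tool goes at most 50 mm and 8.59 degrees, less where a joint would pass 70% of its speed; a pose out of reach is approached as far as the arm can. A call is refused whole if a number of a shift passes 50 or a number of a turn 0.15, either way. A call with a gripper value outside its range is refused whole. The fingers move at their own pace and stop on an object; "newtons" is the grip in N (left out, the last holds). Time passes only in rows, so rows that do not move let the fingers close. It gives the time, the measured TCP pose, the force and the opening at its end, in the units of the state.
- manip.read_state(): the state, without advancing time (a new reading comes with each control period).
- capture(name): name is "scene" or "top"; returns the picture (400x640x3 uint8, blue, green, red); there is no depth.
- camera_model(name): a dict with "intrinsics" (3x3 intrinsics, pixels), "D" ([k1, k2, p1, p2, k3] as OpenCV has them; the pictures are not rectified), "camera_from_world" (4x4, takes a point from world to camera coordinates). Camera axes: x right, y down, z forward; pixel columns grow to the right and rows downward; lengths in m; the calibration is good to about 2 mm. A picture is of the moment at which its call begins. camera_model takes no time and is no camera call.
- job.close_job(): hands the job in, once; it reports no verdict.
The state is a dict: "clock": time; "joint_positions": joint angles; "qd": joint speeds; "effort": joint torques, N m; "position": TCP position; "tool_rot": TCP orientation; "wrist_force": force on the tool from outside, world axes, zero at the start; "moment": the same for the moment, N m; "width": opening from 0.0 (shut) to 1.0 (fully open).
Only numpy, scipy, OpenCV 4.12 (cv2) and the standard library are available. Lean on these libraries where they do the work, as an engineer would, in place of code of your own. Each camera call takes 0.05 s, during which the arm holds its last target.

## Working session

There is one attempt and no reset: what is moved stays moved. The work goes in short steps, Python scripts to look and compute and a tool call to move; the robot and the scene stay as the last step left them, time stands still between calls to the robot, and variables do not carry over. Pictures are saved under pics/ and viewed, and the job is handed in when it is done.

Besides the shell and the picture viewer there is one more tool, called after "Call:" by a JSON object that holds its "op" and its "data". carry_out: Moves the arm, as the interface text tells. Its arguments: {"type":"object","properties":{"series":{"type":"array","items":{"type":"array","items":{"type":"array","items":{"type":"number"}}}},"newtons":{"type":"number"}},"required":["series"]}

```bash
mkdir -p pics; ls
python3 - <<'E'
from cell import manip, capture, camera_model
import cv2
for n in("scene","top"):
    im=capture(n); cv2.imwrite(f"pics/{n}0.png",im)
    m=camera_model(n); print(n,m)
print(manip.read_state())
E
```

```text
pics
scene {'intrinsics': array([[472.42028075,   0.        , 327.1263352 ],
       [  0.        , 472.42028075, 207.90644702],
       [  0.        ,   0.        ,   1.        ]]), 'D': array([-0.06705781,  0.        ,  0.        ,  0.        ,  0.        ]), 'camera_from_world': array([[ 0.70495757,  0.7089443 ,  0.02080376, -0.34427236],
       [ 0.48436364, -0.45979868, -0.74429634, -0.23865103],
       [-0.51809911,  0.53477393, -0.6675254 ,  1.5558174 ],
       [ 0.        ,  0.        ,  0.        ,  1.        ]])}
top {'intrinsics': array([[369.20617881,   0.        , 315.83361692],
       [  0.        , 369.20617881, 198.6533198 ],
       [  0.        ,   0.        ,   1.        ]]), 'D': array([-0.02320686,  0.        ,  0.        ,  0.        ,  0.        ]), 'camera_from_world': array([[-1.99134013e-01, -9.79967605e-01, -3.02299213e-03,
         1.86976733e-04],
       [-9.58420711e-01,  1.95397113e-01, -2.07965645e-01,
         5.96469420e-01],
       [ 2.04390279e-01, -3.85157353e-02, -9.78131459e-01,
         8.00717135e-01],
       [ 0.00000000e+00,  0.00000000e+00,  0.00000000e+00,
         1.00000000e+00]])}
{'clock': 0.1, 'joint_positions': array([ 1.59562025e+00,  3.85512260e-01,  6.76266235e-03, -4.42782089e-04,
       -1.19399798e+00, -2.58585692e-01]), 'qd': array([ 0.00010371, -0.00125918,  0.00323492,  0.00080828, -0.00171615,
       -0.00149608]), 'effort': array([-5.00618880e-04, -3.91692460e+01,  1.87932694e+01,  4.23179135e+00,
        1.34766535e-02, -7.44695194e-05]), 'position': array([0.14463986, 0.60748078, 0.22154822]), 'tool_rot': array([[ 9.72764084e-01, -2.31797120e-01, -3.63161147e-04],
       [-2.31797382e-01, -9.72762113e-01, -1.96083058e-03],
       [ 1.01245476e-04,  1.99160536e-03, -9.99998012e-01]]), 'wrist_force': array([0.12193881, 0.92839269, 0.47055579]), 'moment': array([ 0.01232901,  0.01590564, -0.03284884]), 'width': 0.996885793535321}
```

View pics/scene0.png

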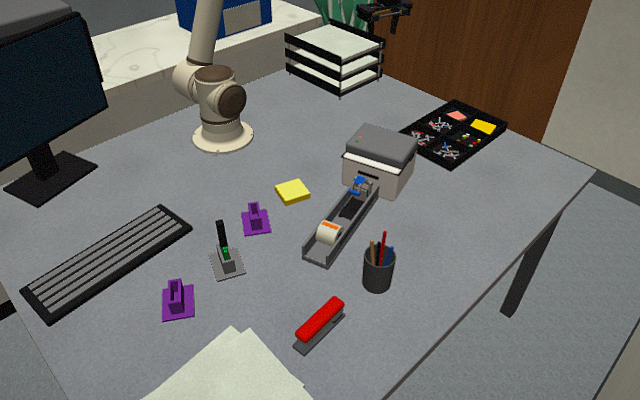

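View pics/top0.png

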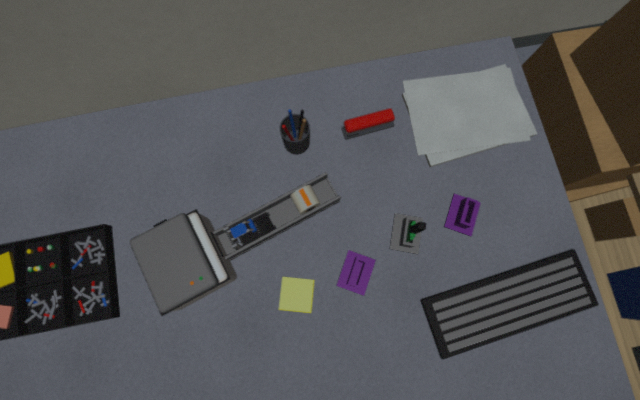

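The grey stand holding the pusher is at scene (226,262) and top (406,233). Purple look-alikes are at scene (256,220) and (178,300), top (356,272) and (462,214). I'll take the grey one. The roll is at top (305,198) in the tray, and the printer is at top (190,260). Next I'll enlarge to confirm.

```bash
cat > h.py <<'E'
import numpy as np, cv2
from cell import camera_model
def ray(n,uv):
    m=camera_model(n); T=m["camera_from_world"]
    p=cv2.undistortPoints(np.array([[uv]],float),m["intrinsics"],m["D"])[0,0]
    R=T[:3,:3]; return -R.T@T[:3,3], R.T@np.array([p[0],p[1],1.])
def onz(n,uv,z):
    o,d=ray(n,uv); return o+d*(z-o[2])/d[2]
def tri(uvs,uvt):
    o1,d1=ray("scene",uvs);o2,d2=ray("top",uvt)
    s=np.linalg.lstsq(np.stack([d1,-d2],1),o2-o1,rcond=None)[0]
    a,b=o1+d1*s[0],o2+d2*s[1]; return (a+b)/2,np.linalg.norm(a-b)
def proj(n,P):
    m=camera_model(n);T=m["camera_from_world"]
    return cv2.projectPoints(np.array(P,float).reshape(-1,3),cv2.Rodrigues(T[:3,:3])[0],T[:3,3],m["intrinsics"],m["D"])[0][:,0]
E
python3 - <<'E'
import cv2
t=cv2.imread("pics/top0.png");s=cv2.imread("pics/scene0.png")
def c(im,x,y,w,h,k,n): cv2.imwrite(n,cv2.resize(im[y:y+h,x:x+w],None,fx=k,fy=k,interpolation=cv2.INTER_NEAREST))
c(t,375,195,70,70,8,"pics/tstand.png")
c(s,195,210,60,75,8,"pics/sstand.png")
c(t,200,165,150,100,5,"pics/ttray.png")
c(s,295,165,110,110,5,"pics/stray.png")
E
```

```text
(no output)
```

View pics/tstand.png

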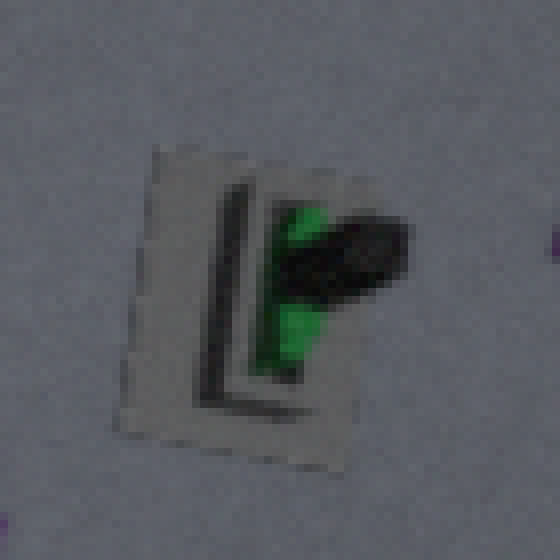

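View pics/sstand.png

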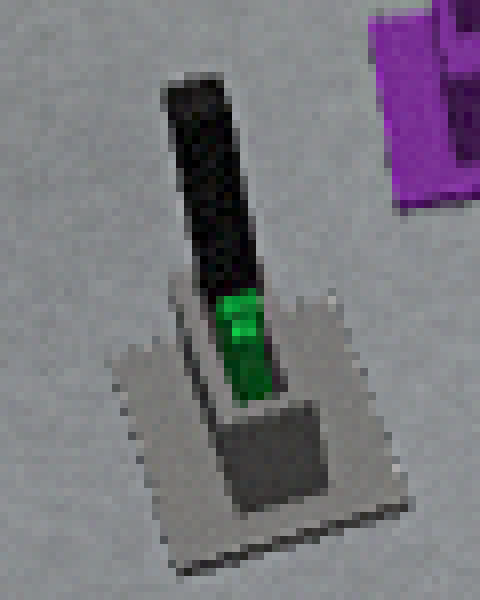

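View pics/ttray.png

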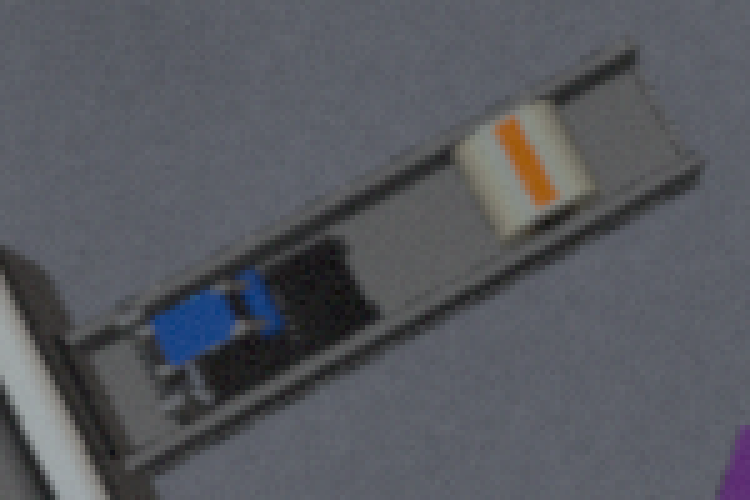

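View pics/stray.png

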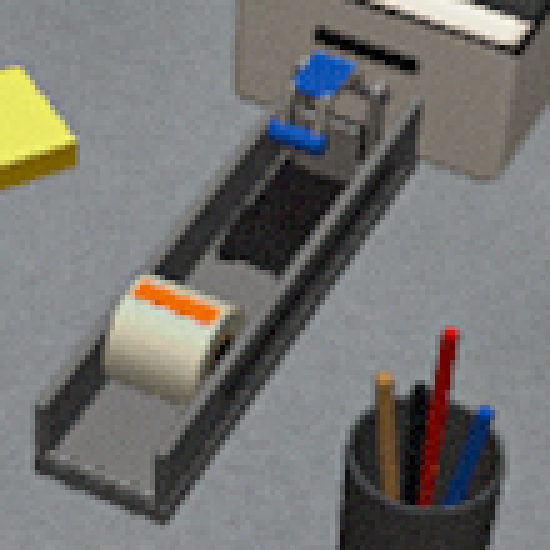

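Run:
```python
from h import *
def T(x,y): return (x/8+375-.5,y/8+195-.5)
def S(x,y): return (x/8+195-.5,y/8+210-.5)
def TT(x,y): return (x/5+200-.5,y/5+165-.5)
def SS(x,y): return (x/5+295-.5,y/5+165-.5)
np.set_printoptions(precision=4,suppress=True)
print("base top view");B=[]
for p in [(158,147),(382,180),(346,475),(118,432)]:
    q=onz("top",T(*p),.008);B.append(q);print(q)
print("centre",np.mean(B,0),[np.linalg.norm(B[i]-B[(i+1)%4]) for i in range(4)])
print("base scene");B=[]
for p in [(108,355),(335,298),(410,505),(180,572)]:
    q=onz("scene",S(*p),.006);B.append(q);print(q)
print("centre",np.mean(B,0),[np.linalg.norm(B[i]-B[(i+1)%4]) for i in range(4)])
print("handle top",tri(S(196,85),T(385,240)), onz("scene",S(196,85),.144),onz("top",T(385,240),.144))
print("tray corners top@.05")
a=[onz("top",TT(*p),.05) for p in [(600+28,40),(702,165),(70,343),(128,468)]]
for q in a: print(q)
print("scene mouth cheek tops"); 
for p in [(38,408),(160,455),(420,100)]: print(onz("scene",SS(*p),.05))
print("mouth lip", [onz("top",TT(*p),.017) for p in [(637,70),(690,155)]])
print("roll tab ctr")
for z in (.065,.068): print(onz("top",TT(526,162),z))
# masks
t=cv2.imread("pics/top0.png")
hsv=cv2.cvtColor(t,cv2.COLOR_BGR2HSV)
m=cv2.inRange(hsv,(28,60,60),(40,255,255));print("notes",np.argwhere(m).mean(0)[::-1],onz("top",np.argwhere(m).mean(0)[::-1],.019))
print("cradle front edge",[onz("top",TT(*p),.012) for p in [(345,240),(380,312)]])
print("nose",tri(SS(297,134),TT(263,303)))
print("pad",tri(SS(325,74),TT(195,325)))
```

```text
base top view
[ 0.522  -0.3036  0.008 ]
[ 0.4982 -0.3689  0.008 ]
[ 0.413  -0.3351  0.008 ]
[ 0.4395 -0.2706  0.008 ]
centre [ 0.4682 -0.3196  0.008 ] [np.float64(0.06952315408814713), np.float64(0.09160387165410352), np.float64(0.06969690178880818), np.float64(0.08894429641564733)]
base scene
[ 0.4135 -0.3391  0.006 ]
[ 0.4422 -0.2739  0.006 ]
[ 0.5253 -0.3086  0.006 ]
[ 0.4994 -0.3727  0.006 ]
centre [ 0.4701 -0.3236  0.006 ] [np.float64(0.07117202465124149), np.float64(0.09004951030062561), np.float64(0.06913571313785216), np.float64(0.09222944571088516)]
handle top (array([ 0.4687, -0.3221,  0.1469]), np.float64(0.0006056222510573722)) [ 0.4656 -0.3208  0.144 ] [ 0.4691 -0.3228  0.144 ]
tray corners top@.05
[ 0.6459 -0.154   0.05  ]
[ 0.5785 -0.1758  0.05  ]
[0.5543 0.1311 0.05  ]
[0.4918 0.1132 0.05  ]
scene mouth cheek tops
[ 0.5849 -0.1813  0.05  ]
[ 0.6464 -0.1606  0.05  ]
[0.5584 0.1287 0.05  ]
mouth lip [array([ 0.6389, -0.1579,  0.017 ]), array([ 0.5912, -0.1746,  0.017 ])]
roll tab ctr
[ 0.5933 -0.0941  0.065 ]
[ 0.5927 -0.094   0.068 ]
notes [279.3375 293.0269] [0.3897 0.008  0.019 ]
cradle front edge [array([0.5842, 0.0003, 0.012 ]), array([ 0.5457, -0.0103,  0.012 ])]
nose (array([0.5505, 0.0357, 0.0743]), np.float64(0.0007747593470175298))
pad (array([0.5432, 0.0638, 0.095 ]), np.float64(0.0010022315485466733))
```

The crops confirm it. The grey stand holds the green-bladed pusher with the black handle, and the purple ones are empty. The stand centre is about (0.469, -0.322), with its long side (y) at about -22°. The tray runs at about 107° with its origin near (0.567, -0.015), and the cradle's front edge suggests the seat is at x ≈ 65 mm. I'll write a helper to turn world targets into tool-axis rows.

```bash
cat >> h.py <<'E'
from scipy.spatial.transform import Rotation as Ro
def cur():
    from cell import manip
    return manip.read_state()
def Rdown(yaw):
    c,s=np.cos(yaw),np.sin(yaw); return np.array([[c,s,0],[s,-c,0],[0,0,-1.]])
def plan(pos,yawdeg,n,p0=None,R0=None):
    s=cur(); p=s["position"] if p0 is None else np.array(p0); R=s["tool_rot"] if R0 is None else R0
    y0=np.degrees(np.arctan2(R[1,0],R[0,0])); dy=(yawdeg-y0+180)%360-180
    out=[]; 
    for i in range(1,n+1):
        Rn=Rdown(np.radians(y0+dy*i/n)) 
        t=np.array(pos)*i/n+p*(1-i/n)
        if i==1: q=p.copy()
        d=R.T@(t-q)*1000; w=Ro.from_matrix(R.T@Rn).as_rotvec()
        d=np.round(d,1);w=np.round(w,3); out.append(list(d)+list(w))
        q=q+R@d/1000; R=R@Ro.from_rotvec(w).as_matrix()
    for r in out: print([float(x) for x in r])
    print("end",q,np.degrees(np.arctan2(R[1,0],R[0,0])))
E
python3 -c "
from h import *
plan([.5,.3,.24],-62,12)
s=cur()
plan([.469,-.3215,.24],-112,15,[.5,.3,.24],Rdown(np.radians(-62)))"
```

```text
[34.7, 18.1, -1.5, 0.002, -0.0, 0.071]
[36.0, 15.5, -1.5, -0.0, -0.0, 0.07]
[36.9, 13.0, -1.6, -0.0, -0.0, 0.071]
[37.8, 10.4, -1.5, -0.0, -0.0, 0.071]
[38.4, 7.6, -1.5, -0.0, -0.0, 0.07]
[38.8, 4.9, -1.6, -0.0, -0.0, 0.071]
[39.1, 2.2, -1.5, -0.0, -0.0, 0.071]
[39.2, -0.6, -1.5, -0.0, -0.0, 0.07]
[39.0, -3.4, -1.6, -0.0, -0.0, 0.071]
[38.7, -6.1, -1.5, -0.0, -0.0, 0.071]
[38.2, -8.8, -1.5, -0.0, -0.0, 0.07]
[37.4, -11.5, -1.5, -0.0, -0.0, 0.071]
end [0.50000504 0.29999266 0.23995228] -61.98973308674963
[35.6, 21.3, 0.0, 0.0, 0.0, 0.058]
[36.8, 19.2, 0.0, 0.0, 0.0, 0.058]
[37.8, 17.0, 0.0, 0.0, 0.0, 0.059]
[38.8, 14.7, -0.0, 0.0, 0.0, 0.058]
[39.6, 12.5, 0.0, 0.0, 0.0, 0.058]
[40.2, 10.2, 0.0, 0.0, 0.0, 0.058]
[40.7, 7.8, 0.0, 0.0, 0.0, 0.058]
[41.2, 5.4, 0.0, 0.0, 0.0, 0.058]
[41.3, 3.1, -0.0, 0.0, 0.0, 0.059]
[41.5, 0.6, 0.0, 0.0, 0.0, 0.058]
[41.4, -1.8, 0.0, 0.0, 0.0, 0.058]
[41.3, -4.2, 0.0, 0.0, 0.0, 0.058]
[41.0, -6.6, -0.0, 0.0, 0.0, 0.058]
[40.5, -9.0, 0.0, 0.0, 0.0, 0.058]
[39.9, -11.3, 0.0, 0.0, 0.0, 0.059]
end [ 0.46903507 -0.32151082  0.24      ] -112.01921551492087
```

Call:
{"op": "carry_out", "data": {"series": [[[35,18,-1.5,0.002,0,0.071,0],[36,15.5,-1.5,0,0,0.071,0],[37,13,-1.5,0,0,0.071,0],[38,10.5,-1.5,0,0,0.071,0],[38.5,7.5,-1.5,0,0,0.071,0]]]}}

```text
clock: 0.6
position: [0.2943, 0.4782, 0.2296]
tool_rot: [[0.83, -0.558, 0.0], [-0.558, -0.83, 0.001], [-0.001, -0.001, -1.0]]
wrist_force: [1.1, -0.0, 0.4]
width: 1.003
```

Call:
{"op": "carry_out", "data": {"series": [[[39,5,-1.5,0,0,0.071,0],[39,2,-1.5,0,0,0.071,0],[39,-0.5,-1.5,0,0,0.071,0],[39,-3.5,-1.5,0,0,0.071,0],[38.5,-6,-1.5,0,0,0.071,0]]]}}

```text
clock: 1.1
position: [0.4418, 0.35, 0.2369]
tool_rot: [[0.584, -0.811, -0.0], [-0.811, -0.584, 0.001], [-0.001, -0.001, -1.0]]
wrist_force: [0.3, 0.4, -0.5]
width: 0.999
```

Call:
{"op": "carry_out", "data": {"series": [[[38,-9,-1.5,0,0,0.071,0],[37.5,-11.5,-1.5,0,0,0.071,0],[35.5,21.5,0,0,0,0.058,0],[37,19,0,0,0,0.058,0],[38,17,0,0,0,0.058,0]]]}}

```text
clock: 1.6
position: [0.4932, 0.1738, 0.2392]
tool_rot: [[0.304, -0.953, -0.001], [-0.953, -0.304, 0.001], [-0.001, 0.0, -1.0]]
wrist_force: [0.8, -0.2, 0.2]
width: 0.997
```

Call:
{"op": "carry_out", "data": {"series": [[[39,14.5,0,0,0,0.058,0],[39.5,12.5,0,0,0,0.058,0],[40,10,0,0,0,0.058,0],[40.5,8,0,0,0,0.058,0],[41,5.5,0,0,0,0.058,0]]]}}

```text
clock: 2.1
position: [0.4821, -0.0326, 0.2393]
tool_rot: [[0.019, -1.0, 0.0], [-1.0, -0.019, 0.002], [-0.002, -0.0, -1.0]]
wrist_force: [0.7, -0.0, 0.6]
width: 1.0
```

Call:
{"op": "carry_out", "data": {"series": [[[41.5,3,0,0,0,0.058,0],[41.5,0.5,0,0,0,0.058,0],[41.5,-2,0,0,0,0.058,0],[41.5,-4,0,0,0,0.058,0],[0,0,0,0,0,0,0]]]}}

```text
clock: 2.6
position: [0.4734, -0.2008, 0.2385]
tool_rot: [[-0.216, -0.976, -0.001], [-0.976, 0.216, 0.002], [-0.001, 0.001, -1.0]]
wrist_force: [-0.1, 0.2, 0.2]
width: 1.004
```

```bash
python3 -c "
from h import *
plan([.4690,-.3218,.18],-112.3,4)"
```

```text
[29.8, -5.5, 14.6, 0.001, 0.001, 0.043]
[29.5, -6.7, 14.6, 0.001, 0.0, 0.043]
[29.2, -8.0, 14.6, -0.0, 0.0, 0.043]
[28.8, -9.3, 14.6, -0.0, 0.0, 0.043]
end [ 0.46901101 -0.32177898  0.17998899] -112.32774851372284
```

Call:
{"op": "carry_out", "data": {"series": [[[30,-5.5,14.5,0.002,0.001,0.043,0],[29.5,-6.5,14.5,0,0,0.043,0],[29,-8,14.5,0,0,0.043,0],[29,-9.5,14.5,0,0,0.043,0],[0,0,0,0,0,0,0]]]}}

```text
clock: 3.1
position: [0.4692, -0.3198, 0.1779]
tool_rot: [[-0.377, -0.926, -0.003], [-0.926, 0.377, 0.003], [-0.001, 0.004, -1.0]]
wrist_force: [-0.8, 0.3, 0.4]
width: 1.006
```

Run:
```python
from h import *
from cell import capture
for n,(x,y,w,h) in dict(scene=(165,150,120,140),top=(340,170,140,110)).items():
    im=capture(n); cv2.imwrite(f"pics/{n}1.png",im); cv2.imwrite(f"pics/{n}1c.png",cv2.resize(im[y:y+h,x:x+w],None,fx=4,fy=4,interpolation=cv2.INTER_CUBIC))
s=cur();print(s["position"],s["tool_rot"],s["joint_positions"])
print(proj("scene",[s["position"]]),proj("top",[s["position"]]))
```

```text
[ 0.47044336 -0.31827317  0.18028029] [[-3.74089501e-01 -9.27392475e-01  4.92478724e-04]
 [-9.27391605e-01  3.74089825e-01  1.27057824e-03]
 [-1.36255597e-03  1.85893446e-05 -9.99999072e-01]] [-0.31037878  0.32264259 -0.19683352 -0.00156707 -1.05123986 -0.07225839]
[[219.05458176 208.53974042]] [[425.36301078 221.73231261]]
```

View pics/scene1c.png

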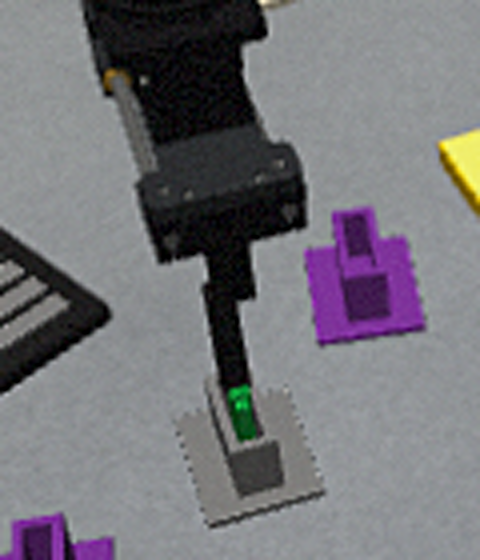

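View pics/top1c.png

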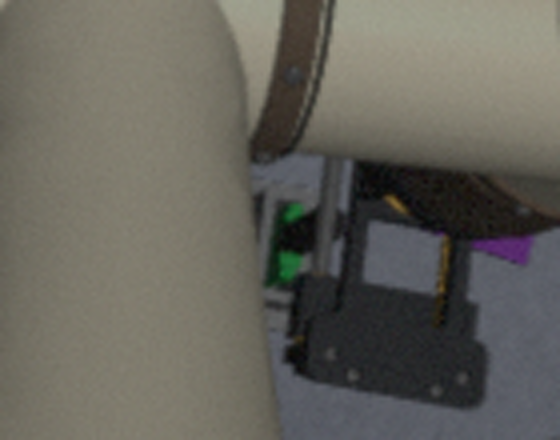

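Call:
{"op": "carry_out", "data": {"series": [[[1.5,0,25,0,0,0,0],[1.5,0,25,0,0,0,0],[0,0,25,0,0,0,0],[0,0,16,0,0,0,0],[0,0,0,0,0,0,0]]]}}

```text
clock: 3.7
position: [0.4689, -0.3193, 0.0886]
tool_rot: [[-0.372, -0.928, -0.002], [-0.928, 0.372, 0.002], [-0.002, 0.002, -1.0]]
wrist_force: [0.2, 0.1, -0.4]
width: 1.002
```

Run:
```python
from h import *
from cell import capture
im=capture("scene");cv2.imwrite("pics/scene2c.png",cv2.resize(im[150:290,165:285],None,fx=4,fy=4,interpolation=cv2.INTER_CUBIC))
s=cur();print(s["position"],s["tool_rot"][:,0],s["wrist_force"])
```

```text
[ 0.47004741 -0.31999096  0.09015865] [-0.37174326 -0.92833491 -0.00111953] [ 0.06338387 -0.41387817  0.13306936]
```

View pics/scene2c.png

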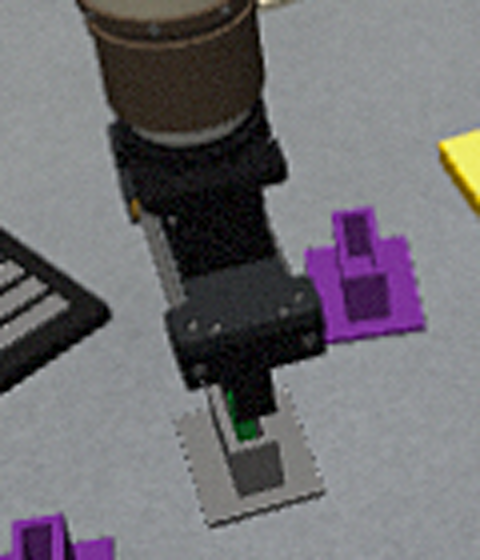

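Run:
```python
from h import *
s=cur();p=np.array([.4695,-.3197,.0893]);R=s["tool_rot"]
P=[p-R[:,1]*.058,p-R[:,1]*.0435, [.469,-.3218,.068],[.469,-.3218,.046]]
for q in proj("scene",P): print((q-[165,150]+.5)*4)
for dx in(-.0095,.0095): print((proj("scene",[p-R[:,1]*.058+R[:,0]*dx])-[165,150]+.5)*4)
```

```text
[261.43399413 423.71787898]
[254.92904044 405.85670655]
[237.33004861 381.22249082]
[242.05438632 407.02911831]
[[278.14873084 419.00850746]]
[[244.64080977 428.4483994 ]]
```

Call:
{"op": "carry_out", "data": {"series": [[[1.5,0,0,0,0,0,0],[0,0,0,0,0,0,255],[0,0,0,0,0,0,255],[0,0,0,0,0,0,255],[0,0,0,0,0,0,255]]], "newtons": 25}}

```text
clock: 4.25
position: [0.4695, -0.3226, 0.0905]
tool_rot: [[-0.374, -0.927, 0.003], [-0.927, 0.374, 0.0], [-0.001, -0.003, -1.0]]
wrist_force: [-0.3, 1.1, -0.2]
width: 0.722
```

Call:
{"op": "carry_out", "data": {"series": [[[0,0,0,0,0,0,255],[0,0,0,0,0,0,255],[0,0,0,0,0,0,255],[0,0,0,0,0,0,255],[0,0,0,0,0,0,255]]], "newtons": 58}}

```text
clock: 4.75
position: [0.4694, -0.3225, 0.09]
tool_rot: [[-0.374, -0.928, 0.002], [-0.928, 0.374, 0.001], [-0.001, -0.002, -1.0]]
wrist_force: [-1.3, 0.3, -1.6]
width: 0.264
```

Call:
{"op": "carry_out", "data": {"series": [[[0,0,0,0,0,0,255],[0,0,0,0,0,0,255],[0,0,0,0,0,0,255],[0,0,0,0,0,0,255],[0,0,0,0,0,0,255]]]}}

```text
clock: 5.25
position: [0.4693, -0.3225, 0.09]
tool_rot: [[-0.374, -0.928, 0.002], [-0.928, 0.374, 0.001], [-0.001, -0.002, -1.0]]
wrist_force: [0.2, -0.5, -0.1]
width: 0.182
```

Call:
{"op": "carry_out", "data": {"series": [[[0,0,-10,0,0,0,255],[0,0,-20,0,0,0,255],[0,0,-25,0,0,0,255],[0,0,-30,0,0,0,255],[0,0,-35,0,0,0,255]]]}}

```text
clock: 5.75
position: [0.4685, -0.3223, 0.2113]
tool_rot: [[-0.374, -0.928, 0.001], [-0.928, 0.374, 0.001], [-0.001, -0.001, -1.0]]
wrist_force: [0.4, 0.4, -0.4]
width: 0.179
```

Run:
```python
from h import *
from cell import capture
im=capture("scene");cv2.imwrite("pics/scene3c.png",cv2.resize(im[120:290,155:295],None,fx=3.5,fy=3.5,interpolation=cv2.INTER_CUBIC))
s=cur();print(s["position"],s["tool_rot"][:,0],s["wrist_force"],s["width"])
```

```text
[ 0.47181358 -0.32456317  0.21893497] [-0.37223708 -0.92813671  0.00134079] [ 1.8906144  -1.63551552  3.88337623] 0.1767100104671644
```

View pics/scene3c.png

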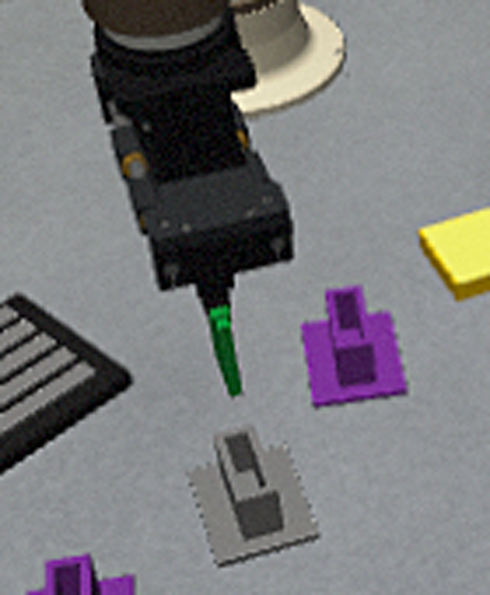

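Run:
```python
from h import *
print(onz("top",(296,140),.05))
plan([.6053,-.1402,.20],-72.9,8,[.4692,-.3225,.21])
```

```text
[ 0.74141159 -0.10085679  0.05      ]
[-27.5, -7.3, 1.3, -0.014, -0.002, -0.085]
[-26.7, -9.6, 1.3, -0.0, 0.0, -0.085]
[-25.9, -11.9, 1.2, -0.0, 0.0, -0.085]
[-24.8, -14.0, 1.3, -0.0, 0.0, -0.085]
[-23.4, -16.0, 1.2, -0.0, 0.0, -0.085]
[-22.0, -18.0, 1.3, -0.0, 0.0, -0.085]
[-20.5, -19.8, 1.2, -0.0, 0.0, -0.085]
[-18.6, -21.5, 1.3, -0.0, 0.0, -0.085]
end [ 0.60534825 -0.14022034  0.1999793 ] -72.89189239081057
```

Call:
{"op": "carry_out", "data": {"series": [[[-27.5,-7.5,1.3,0,0,-0.085,255],[-26.5,-9.5,1.3,0,0,-0.085,255],[-26,-12,1.3,0,0,-0.085,255],[-25,-14,1.3,0,0,-0.085,255],[-23.5,-16,1.3,0,0,-0.085,255]]]}}

```text
clock: 6.3
position: [0.5552, -0.2077, 0.2046]
tool_rot: [[0.046, -0.999, 0.003], [-0.999, -0.046, 0.0], [-0.0, -0.003, -1.0]]
wrist_force: [-1.0, -1.0, 0.0]
width: 0.181
```

Call:
{"op": "carry_out", "data": {"series": [[[-22,-18,1.3,0,0,-0.085,255],[-20.5,-20,1.3,0,0,-0.085,255],[-18.5,-21.5,1.3,0,0,-0.085,255],[0,0,0,0,0,0,255],[0,0,0,0,0,0,255]]]}}

```text
clock: 6.8
position: [0.6061, -0.1399, 0.2003]
tool_rot: [[0.293, -0.956, 0.002], [-0.956, -0.293, 0.0], [0.0, -0.002, -1.0]]
wrist_force: [-0.0, -1.2, -0.4]
width: 0.18
```

Run:
```python
from h import *
from cell import capture
im=capture("scene");cv2.imwrite("pics/scene4c.png",cv2.resize(im[130:290,280:430],None,fx=3.7,fy=3.7,interpolation=cv2.INTER_CUBIC))
im=capture("top");cv2.imwrite("pics/top4.png",im)
s=cur();print(s["position"],s["tool_rot"],s["wrist_force"],s["width"])
```

```text
[ 0.60551788 -0.14093502  0.20041262] [[ 2.91710144e-01 -9.56504091e-01  2.26169828e-03]
 [-9.56506724e-01 -2.91710009e-01  3.96660961e-04]
 [ 2.80352193e-04 -2.27903964e-03 -9.99997364e-01]] [-0.23234934  0.53558122 -0.47006846] 0.17975200604603328
```

View pics/scene4c.png

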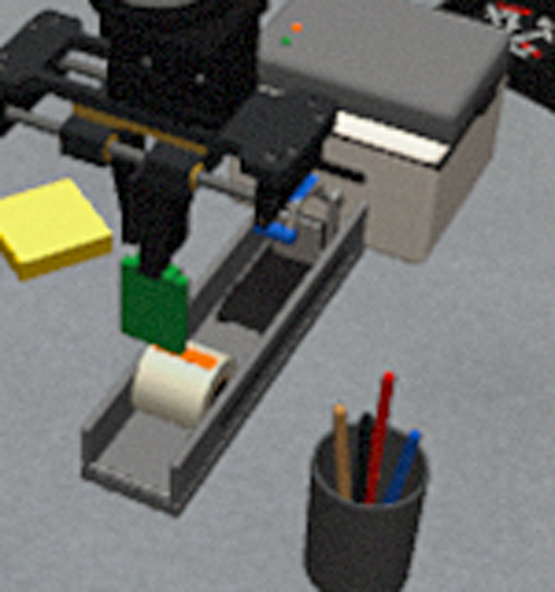

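View pics/top4.png

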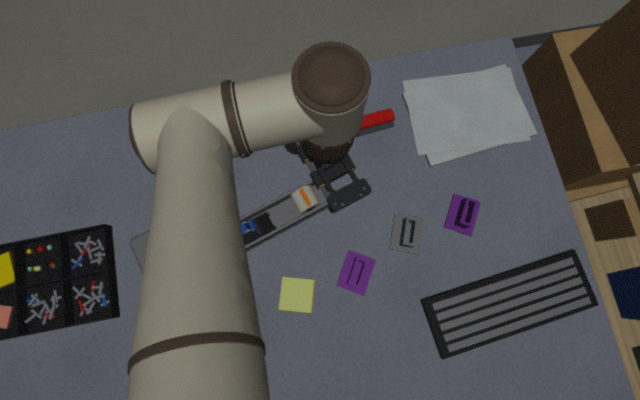

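Run:
```python
from h import *
f=lambda P:np.round((proj("scene",P)-[280,130]+.5)*3.7)
d=np.array([-.294,.956,0]);l=np.array([-.956,-.294,0]);p=np.array([.6055,-.1405,0])
O=np.array([.5665,-.014,0])
for z in(.118,.0):
  for a in(-.004,.004):
    for b in(.022,-.022): print(z,a,b,f([p+d*a+l*b+[0,0,z]]))
print("mouth outer tops",f([O-.16*d+l*.036+[0,0,.05],O-.16*d-l*.036+[0,0,.05]]))
print("mouth bottom",f([O-.16*d+l*.036,O-.16*d-l*.036]))
print("cheek far tops",f([O+.145*d-l*.036+[0,0,.05]]))
print("roll ctr",f([O-.083*d+[0,0,.04]]))
```

```text
0.118 -0.004 0.022 [[119. 333.]]
0.118 -0.004 -0.022 [[181. 356.]]
0.118 0.004 0.022 [[125. 325.]]
0.118 0.004 -0.022 [[187. 349.]]
0.0 -0.004 0.022 [[119. 461.]]
0.0 -0.004 -0.022 [[177. 485.]]
0.0 0.004 0.022 [[125. 453.]]
0.0 0.004 -0.022 [[183. 477.]]
mouth outer tops [[ 82. 424.]
 [180. 464.]]
mouth bottom [[ 83. 476.]
 [179. 516.]]
cheek far tops [[372. 200.]]
roll ctr [[187. 381.]]
```

Call:
{"op": "carry_out", "data": {"series": [[[0,0,25,0,0,0,255],[0,0,30,0,0,0,255],[0,0,25,0,0,0,255],[0,0,14,0,0,0,255],[0,0,0,0,0,0,255]]]}}

```text
clock: 7.4
position: [0.6045, -0.1411, 0.1042]
tool_rot: [[0.291, -0.957, -0.002], [-0.957, -0.291, 0.001], [-0.001, 0.002, -1.0]]
wrist_force: [0.1, 1.2, 0.4]
width: 0.181
```

Run:
```python
from h import *
from cell import capture
im=capture("scene");cv2.imwrite("pics/scene5c.png",cv2.resize(im[130:290,280:430],None,fx=3.7,fy=3.7,interpolation=cv2.INTER_CUBIC))
s=cur();print(s["position"],s["tool_rot"],s["wrist_force"],s["width"])
```

```text
[ 0.60585317 -0.14108782  0.10598976] [[ 2.91954586e-01 -9.56431362e-01  1.25271920e-03]
 [-9.56432128e-01 -2.91954763e-01  4.36140243e-05]
 [ 3.24023516e-04 -1.21087420e-03 -9.99999214e-01]] [ 0.8157837  -0.42547122 -1.20719626] 0.18094477633161507
```

View pics/scene5c.png

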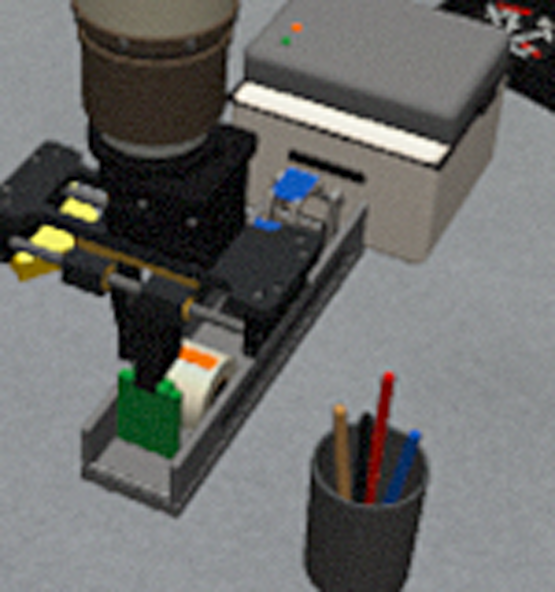

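The blade stands square in the channel behind the roll: the foot is at crop (122–180, 450), centred between the cheeks, and the roll is at (200,385). I'll push gently along tool -x.

Call:
{"op": "carry_out", "data": {"series": [[[-2,0,0,0,0,0,255],[-3,0,0,0,0,0,255],[-3,0,0,0,0,0,255],[-3,0,0,0,0,0,255],[-3,0,0,0,0,0,255]]]}}

```text
clock: 7.95
position: [0.6021, -0.1266, 0.1065]
tool_rot: [[0.293, -0.956, 0.003], [-0.956, -0.293, 0.001], [0.0, -0.003, -1.0]]
wrist_force: [0.2, 0.8, -0.8]
width: 0.181
```

Call:
{"op": "carry_out", "data": {"series": [[[-2,0,0,0,0,0,255],[-2,0,0,0,0,0,255],[-2,0,0,0,0,0,255],[-2,0,0,0,0,0,255],[-3,0,0,0,0,0,255]]]}}

```text
clock: 8.45
position: [0.5988, -0.1164, 0.106]
tool_rot: [[0.292, -0.956, 0.002], [-0.956, -0.292, 0.0], [0.0, -0.002, -1.0]]
wrist_force: [0.2, -0.7, -1.0]
width: 0.177
```

Call:
{"op": "carry_out", "data": {"series": [[[-4,0,0,0,0,0,255],[-4,0,0,0,0,0,255],[-4,0,0,0,0,0,255],[-4,0,0,0,0,0,255],[-4,0,0,0,0,0,255]]]}}

```text
clock: 8.95
position: [0.5929, -0.097, 0.1061]
tool_rot: [[0.293, -0.956, 0.002], [-0.956, -0.293, 0.0], [0.0, -0.002, -1.0]]
wrist_force: [-0.5, -0.3, -0.3]
width: 0.18
```

```bash
cat > look.py <<'E'
import sys
from h import *
from cell import capture
im=capture("scene");cv2.imwrite(f"pics/{sys.argv[1]}.png",cv2.resize(im[130:290,280:430],None,fx=3.7,fy=3.7,interpolation=cv2.INTER_CUBIC))
s=cur();p=s["position"];d=np.array([-.294,.956]);l=np.array([-.956,-.294]);v=p[:2]-[.5665,-.014]
print("tray x %.4f y %.4f z %.4f"%(v@d,v@l,p[2]),"F along %.2f lat %.2f"%(s["wrist_force"][:2]@d,s["wrist_force"][:2]@l),s["wrist_force"][2],np.degrees(np.arctan2(*s["tool_rot"][1::-1,0])),s["clock"])
E
python3 look.py scene6
```

```text
tray x -0.0866 y -0.0008 z 0.1061 F along 0.35 lat 0.69 -0.7258066576470927 -72.95643757367156 9.0
```

View pics/scene6.png

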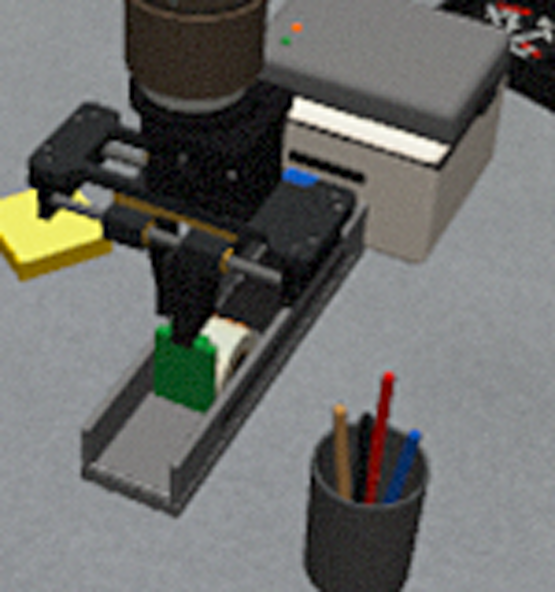

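Call:
{"op": "carry_out", "data": {"series": [[[-4,0,0,0,0,0,255],[-4,0,0,0,0,0,255],[-4,0,0,0,0,0,255],[-4,0,0,0,0,0,255],[-4,0,0,0,0,0,255]]]}}

```text
clock: 9.5
position: [0.587, -0.0779, 0.1061]
tool_rot: [[0.293, -0.956, 0.002], [-0.956, -0.293, 0.0], [0.0, -0.002, -1.0]]
wrist_force: [-0.4, 0.1, -0.8]
width: 0.178
```

Call:
{"op": "carry_out", "data": {"series": [[[-4,0,0,0,0,0,255],[-4,0,0,0,0,0,255],[-4,0,0,0,0,0,255],[-4,0,0,0,0,0,255],[-4,0,0,0,0,0,255]]]}}

```text
clock: 10.0
position: [0.5812, -0.0588, 0.1061]
tool_rot: [[0.293, -0.956, 0.002], [-0.956, -0.293, 0.0], [0.0, -0.002, -1.0]]
wrist_force: [-0.6, -0.5, -0.9]
width: 0.178
```

Call:
{"op": "carry_out", "data": {"series": [[[-3,0,0,0,0,0,255],[-3,0,0,0,0,0,255],[-3,0,0,0,0,0,255],[-3,0,0,0,0,0,255],[-3,0,0,0,0,0,255]]]}}

```text
clock: 10.5
position: [0.5768, -0.0445, 0.1061]
tool_rot: [[0.293, -0.956, 0.002], [-0.956, -0.293, 0.001], [0.0, -0.002, -1.0]]
wrist_force: [0.7, 0.1, -1.0]
width: 0.183
```

```bash
python3 look.py scene7
```

```text
tray x -0.0319 y -0.0009 z 0.1061 F along -0.02 lat 0.10 0.06618178096029903 -72.96979276826258 10.55
```

View pics/scene7.png

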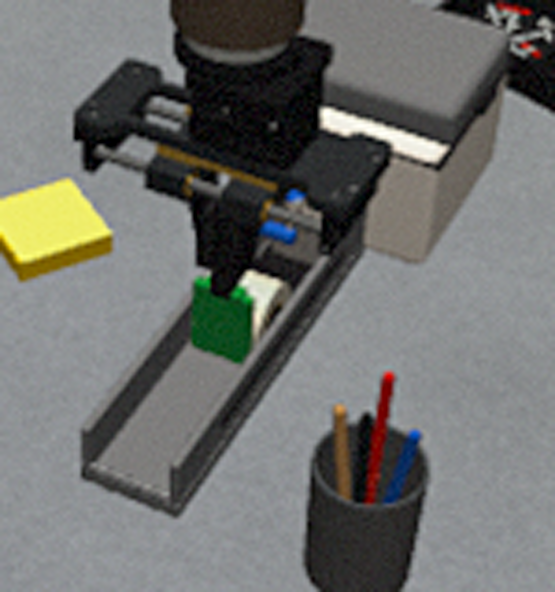

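Call:
{"op": "carry_out", "data": {"series": [[[-2.5,0,0,0,0,0,255],[-2.5,0,0,0,0,0,255],[-2.5,0,0,0,0,0,255],[-2.5,0,0,0,0,0,255],[-2.5,0,0,0,0,0,255]]]}}

```text
clock: 11.05
position: [0.5732, -0.0327, 0.1061]
tool_rot: [[0.293, -0.956, 0.002], [-0.956, -0.293, 0.0], [0.0, -0.002, -1.0]]
wrist_force: [0.0, 0.2, -0.1]
width: 0.177
```

Call:
{"op": "carry_out", "data": {"series": [[[-2,0,0,0,0,0,255],[-2,0,0,0,0,0,255],[-2,0,0,0,0,0,255],[-2,0,0,0,0,0,255],[-2,0,0,0,0,0,255]]]}}

```text
clock: 11.55
position: [0.5703, -0.0231, 0.1061]
tool_rot: [[0.293, -0.956, 0.002], [-0.956, -0.293, 0.0], [0.0, -0.002, -1.0]]
wrist_force: [0.7, 0.0, -0.5]
width: 0.18
```

Call:
{"op": "carry_out", "data": {"series": [[[-1.5,0,0,0,0,0,255],[-1.5,0,0,0,0,0,255],[-1.5,0,0,0,0,0,255],[-1.5,0,0,0,0,0,255],[-1.5,0,0,0,0,0,255]]]}}

```text
clock: 12.05
position: [0.5681, -0.016, 0.1061]
tool_rot: [[0.293, -0.956, 0.002], [-0.956, -0.293, 0.0], [0.0, -0.002, -1.0]]
wrist_force: [-0.2, 0.3, -1.5]
width: 0.181
```

```bash
python3 look.py scene8
```

```text
tray x -0.0022 y -0.0009 z 0.1061 F along -0.11 lat 0.74 -1.1658890474727228 -72.97900555478229 12.1
```

View pics/scene8.png

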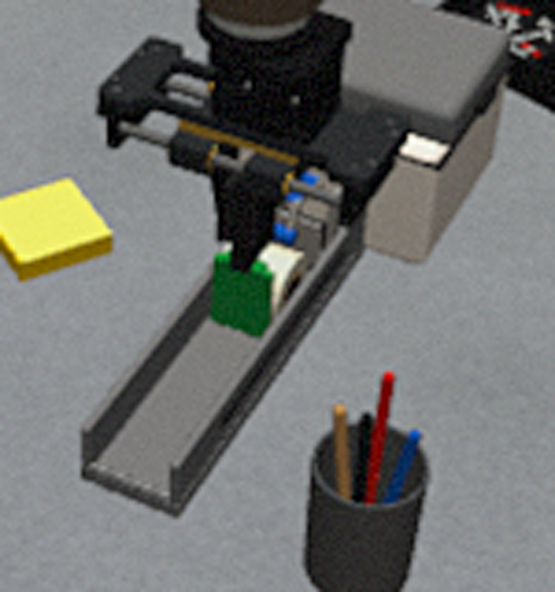

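Call:
{"op": "carry_out", "data": {"series": [[[-1,0,0,0,0,0,255],[-1,0,0,0,0,0,255],[-1,0,0,0,0,0,255],[-1,0,0,0,0,0,255],[-1,0,0,0,0,0,255]]]}}

```text
clock: 12.6
position: [0.5669, -0.0118, 0.1063]
tool_rot: [[0.293, -0.956, 0.003], [-0.956, -0.293, -0.001], [0.001, -0.002, -1.0]]
wrist_force: [0.5, -2.9, -0.2]
width: 0.182
```

Call:
{"op": "carry_out", "data": {"series": [[[-1,0,0,0,0,0,255],[-1,0,0,0,0,0,255],[-1,0,0,0,0,0,255],[-1,0,0,0,0,0,255],[-1,0,0,0,0,0,255]]]}}

```text
clock: 13.1
position: [0.5651, -0.0063, 0.106]
tool_rot: [[0.293, -0.956, 0.002], [-0.956, -0.293, 0.001], [0.0, -0.002, -1.0]]
wrist_force: [0.7, -0.9, -0.3]
width: 0.178
```

Call:
{"op": "carry_out", "data": {"series": [[[-1,0,0,0,0,0,255],[-1,0,0,0,0,0,255],[-1,0,0,0,0,0,255],[-1,0,0,0,0,0,255],[-1,0,0,0,0,0,255]]]}}

```text
clock: 13.6
position: [0.5637, -0.0016, 0.106]
tool_rot: [[0.293, -0.956, 0.002], [-0.956, -0.293, 0.001], [0.0, -0.002, -1.0]]
wrist_force: [0.1, -0.9, -1.0]
width: 0.18
```

```bash
python3 look.py scene9
```

```text
tray x 0.0128 y -0.0009 z 0.1060 F along -1.03 lat -0.30 -0.6460565376296901 -72.98129797571855 13.65
```

View pics/scene9.png

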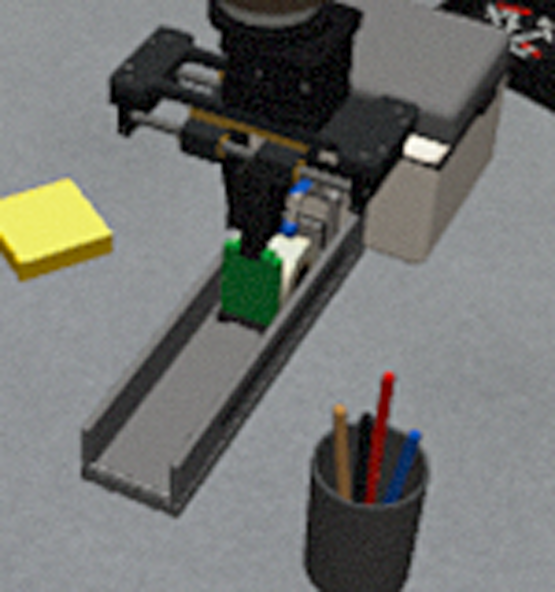

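Call:
{"op": "carry_out", "data": {"series": [[[-1,0,0,0,0,0,255],[-1,0,0,0,0,0,255],[-1,0,0,0,0,0,255],[-1,0,0,0,0,0,255],[-1,0,0,0,0,0,255]]]}}

```text
clock: 14.15
position: [0.5622, 0.0032, 0.106]
tool_rot: [[0.293, -0.956, 0.002], [-0.956, -0.293, 0.001], [0.0, -0.002, -1.0]]
wrist_force: [-0.3, -0.6, -0.9]
width: 0.181
```

Call:
{"op": "carry_out", "data": {"series": [[[-1,0,0,0,0,0,255],[-1,0,0,0,0,0,255],[-1,0,0,0,0,0,255],[-1,0,0,0,0,0,255],[-1,0,0,0,0,0,255]]]}}

```text
clock: 14.65
position: [0.5608, 0.008, 0.106]
tool_rot: [[0.293, -0.956, 0.002], [-0.956, -0.293, 0.001], [0.0, -0.002, -1.0]]
wrist_force: [-0.1, -0.4, -1.4]
width: 0.18
```

```bash
python3 look.py scene10
```

```text
tray x 0.0228 y -0.0009 z 0.1060 F along 0.04 lat -0.45 -1.0718828239951588 -72.97821002045914 14.7
```

View pics/scene10.png

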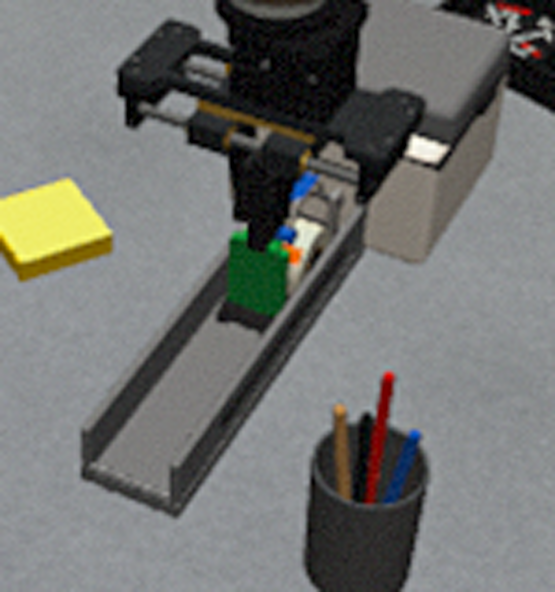

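The nose now sits behind the roll (crop 288,235) and the roll has moved ahead of the blade, so the arm has snapped it in. Next I'll feel for contact in small steps.

Call:
{"op": "carry_out", "data": {"series": [[[-1,0,0,0,0,0,255],[-1,0,0,0,0,0,255],[-1,0,0,0,0,0,255],[-1,0,0,0,0,0,255],[-1,0,0,0,0,0,255]]]}}

```text
clock: 15.2
position: [0.5593, 0.0127, 0.1061]
tool_rot: [[0.293, -0.956, 0.002], [-0.956, -0.293, 0.0], [0.0, -0.002, -1.0]]
wrist_force: [-0.4, 0.2, -0.9]
width: 0.183
```

Call:
{"op": "carry_out", "data": {"series": [[[-0.6,0,0,0,0,0,255],[-0.6,0,0,0,0,0,255],[-0.6,0,0,0,0,0,255],[-0.6,0,0,0,0,0,255],[-0.6,0,0,0,0,0,255]]]}}

```text
clock: 15.7
position: [0.5584, 0.0155, 0.106]
tool_rot: [[0.293, -0.956, 0.002], [-0.956, -0.293, 0.0], [0.0, -0.002, -1.0]]
wrist_force: [-0.9, -0.1, -0.9]
width: 0.181
```

Call:
{"op": "carry_out", "data": {"series": [[[-0.5,0,0,0,0,0,255],[-0.5,0,0,0,0,0,255],[-0.5,0,0,0,0,0,255],[0,0,0,0,0,0,255]]]}}

```text
clock: 16.1
position: [0.558, 0.017, 0.1061]
tool_rot: [[0.293, -0.956, 0.002], [-0.956, -0.293, 0.001], [0.0, -0.002, -1.0]]
wrist_force: [0.0, 0.3, -0.6]
width: 0.179
```

Call:
{"op": "carry_out", "data": {"series": [[[-0.5,0,0,0,0,0,255],[-0.5,0,0,0,0,0,255],[0,0,0,0,0,0,255]]]}}

```text
clock: 16.4
position: [0.5577, 0.0179, 0.1061]
tool_rot: [[0.293, -0.956, 0.002], [-0.956, -0.293, 0.001], [0.0, -0.002, -1.0]]
wrist_force: [-1.0, -0.9, -0.6]
width: 0.177
```

Call:
{"op": "carry_out", "data": {"series": [[[-0.5,0,0,0,0,0,255],[-0.5,0,0,0,0,0,255],[0,0,0,0,0,0,255]]]}}

```text
clock: 16.7
position: [0.5574, 0.0189, 0.1061]
tool_rot: [[0.293, -0.956, 0.002], [-0.956, -0.293, 0.001], [0.0, -0.002, -1.0]]
wrist_force: [0.1, 1.0, -1.1]
width: 0.182
```

x is now about 0.034, with no contact yet. I'll keep going in small steps.

Call:
{"op": "carry_out", "data": {"series": [[[-0.5,0,0,0,0,0,255],[-0.5,0,0,0,0,0,255],[0,0,0,0,0,0,255]]]}}

```text
clock: 17.0
position: [0.5572, 0.0197, 0.1061]
tool_rot: [[0.293, -0.956, 0.002], [-0.956, -0.293, 0.0], [0.0, -0.002, -1.0]]
wrist_force: [-0.5, 0.0, -0.9]
width: 0.178
```

Call:
{"op": "carry_out", "data": {"series": [[[-0.5,0,0,0,0,0,255],[-0.5,0,0,0,0,0,255],[0,0,0,0,0,0,255]]]}}

```text
clock: 17.3
position: [0.557, 0.0204, 0.1061]
tool_rot: [[0.293, -0.956, 0.002], [-0.956, -0.293, -0.0], [0.001, -0.002, -1.0]]
wrist_force: [1.2, -2.8, -0.8]
width: 0.181
```

```bash
python3 look.py scene11
```

```text
tray x 0.0357 y -0.0010 z 0.1062 F along -3.49 lat -0.10 -0.5762831147254464 -72.9722731403179 17.35
```

View pics/scene11.png

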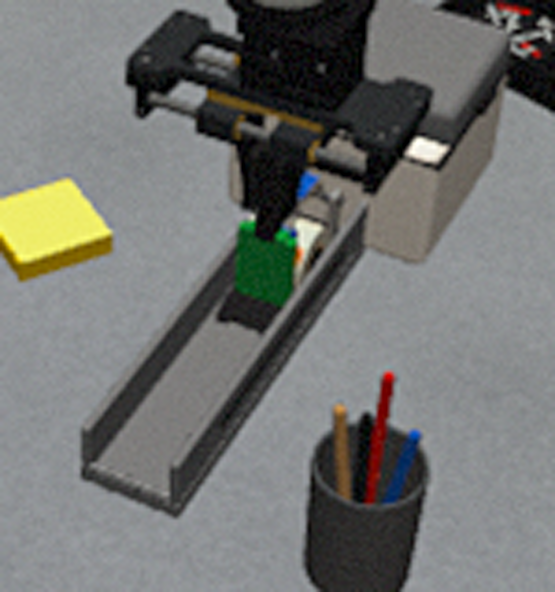

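Call:
{"op": "carry_out", "data": {"series": [[[-0.4,0,0,0,0,0,255],[-0.4,0,0,0,0,0,255],[0,0,0,0,0,0,255],[0,0,0,0,0,0,255]]]}}

```text
clock: 17.75
position: [0.5568, 0.021, 0.1062]
tool_rot: [[0.293, -0.956, 0.002], [-0.956, -0.293, -0.0], [0.001, -0.002, -1.0]]
wrist_force: [1.2, -4.9, -0.9]
width: 0.181
```

Call:
{"op": "carry_out", "data": {"series": [[[0,0,0,0,0,0,255],[0,0,0,0,0,0,255]]]}}

```text
clock: 17.95
position: [0.5568, 0.021, 0.1061]
tool_rot: [[0.293, -0.956, 0.002], [-0.956, -0.293, -0.0], [0.001, -0.002, -1.0]]
wrist_force: [1.1, -4.2, -0.8]
width: 0.18
```

Call:
{"op": "carry_out", "data": {"series": [[[-0.4,0,0,0,0,0,255],[-0.4,0,0,0,0,0,255],[0,0,0,0,0,0,255],[0,0,0,0,0,0,255]]]}}

```text
clock: 18.35
position: [0.5566, 0.0214, 0.1062]
tool_rot: [[0.293, -0.956, 0.002], [-0.956, -0.293, -0.001], [0.002, -0.002, -1.0]]
wrist_force: [1.6, -6.2, -2.1]
width: 0.177
```

Call:
{"op": "carry_out", "data": {"series": [[[-0.3,0,0,0,0,0,255],[-0.3,0,0,0,0,0,255],[0,0,0,0,0,0,255],[0,0,0,0,0,0,255]]]}}

```text
clock: 18.75
position: [0.5565, 0.0217, 0.1062]
tool_rot: [[0.293, -0.956, 0.003], [-0.956, -0.293, -0.001], [0.002, -0.002, -1.0]]
wrist_force: [2.8, -7.5, -0.7]
width: 0.178
```

Force along the tray is about 8 N. I'll hold it steady and check.

Call:
{"op": "carry_out", "data": {"series": [[[0,0,0,0,0,0,255],[0,0,0,0,0,0,255],[0,0,0,0,0,0,255],[0,0,0,0,0,0,255],[0,0,0,0,0,0,255]]]}}

```text
clock: 19.25
position: [0.5565, 0.0217, 0.1062]
tool_rot: [[0.293, -0.956, 0.003], [-0.956, -0.293, -0.001], [0.002, -0.002, -1.0]]
wrist_force: [2.4, -8.2, -0.8]
width: 0.178
```

```bash
python3 look.py scene12
python3 - <<'E'
from h import *
from cell import capture
im=capture("top");cv2.imwrite("pics/top12.png",im)
E
```

```text
tray x 0.0371 y -0.0010 z 0.1062 F along -6.46 lat -0.32 -1.144073202204802 -72.9654625073625 19.3
```

View pics/scene12.png

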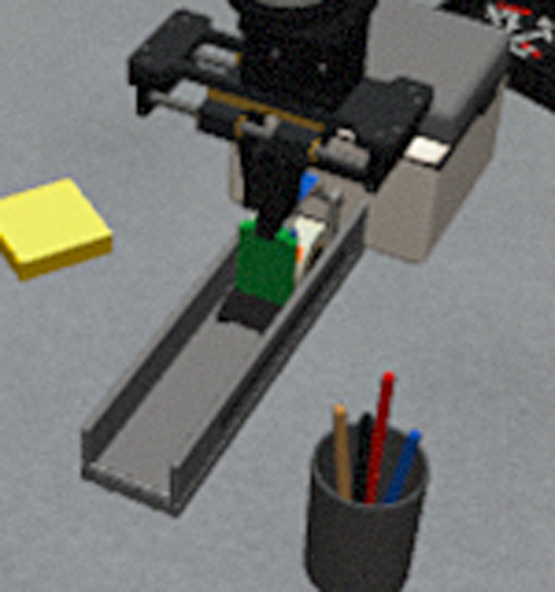

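Pressed home: force was 6.5–8.5 N for about 1 s with the roll at tray x ≈ 0.069. I'll back off gently.

Call:
{"op": "carry_out", "data": {"series": [[[0.5,0,0,0,0,0,255],[0.5,0,0,0,0,0,255],[1,0,0,0,0,0,255],[1,0,0,0,0,0,255],[2,0,0,0,0,0,255]]]}}

```text
clock: 19.85
position: [0.5575, 0.0187, 0.1059]
tool_rot: [[0.292, -0.956, 0.002], [-0.956, -0.292, 0.002], [-0.001, -0.002, -1.0]]
wrist_force: [-0.9, 0.2, -0.9]
width: 0.179
```

Call:
{"op": "carry_out", "data": {"series": [[[5,0,0,0,0,0,255],[10,0,0,0,0,0,255],[15,0,0,0,0,0,255],[20,0,0,0,0,0,255],[20,0,0,0,0,0,255]]]}}

```text
clock: 20.35
position: [0.5785, -0.0503, 0.1061]
tool_rot: [[0.292, -0.956, 0.002], [-0.956, -0.292, 0.001], [0.0, -0.002, -1.0]]
wrist_force: [0.2, 0.2, -0.9]
width: 0.183
```

Call:
{"op": "carry_out", "data": {"series": [[[10,0,-10,0,0,0,255],[10,0,-25,0,0,0,255],[10,0,-35,0,0,0,255],[0,0,-35,0,0,0,255],[0,0,0,0,0,0,255]]]}}

```text
clock: 20.85
position: [0.5902, -0.0787, 0.218]
tool_rot: [[0.293, -0.956, 0.015], [-0.956, -0.293, 0.0], [0.004, -0.014, -1.0]]
wrist_force: [0.6, -1.0, -0.1]
width: 0.185
```

```bash
python3 look.py scene13
```

```text
tray x -0.0677 y -0.0021 z 0.2149 F along -0.23 lat -0.08 -1.0496960474955603 -73.01368541199365 20.9
```

View pics/scene13.png

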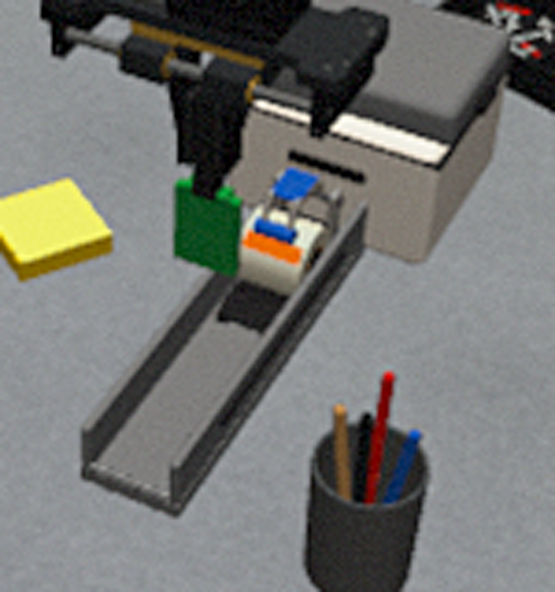

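The roll sits under the brake arm's nose (crop 280,245), square across the tray. Now I'll take the pusher back to the grey stand.

```bash
python3 -c "
from h import *
R=Rdown(np.radians(-73.0))
plan([.4693,-.3225,.205],-111.95,9,[.5896,-.0797,.211],R)"
```

```text
[21.9, 20.7, 0.7, 0.0, 0.0, 0.076]
[23.4, 18.9, 0.6, 0.0, 0.0, 0.075]
[24.7, 17.2, 0.7, 0.0, 0.0, 0.076]
[26.0, 15.2, 0.7, 0.0, 0.0, 0.075]
[27.1, 13.2, 0.6, 0.0, 0.0, 0.076]
[27.9, 11.1, 0.7, 0.0, 0.0, 0.075]
[28.8, 9.0, 0.7, 0.0, 0.0, 0.076]
[29.3, 6.8, 0.6, 0.0, 0.0, 0.075]
[29.8, 4.6, 0.7, 0.0, 0.0, 0.076]
end [ 0.4692984  -0.32254068  0.205     ] -111.96113006889597
```

Call:
{"op": "carry_out", "data": {"series": [[[22,20.5,0.5,0,0,0.076,255],[23.5,19,0.5,0,0,0.075,255],[24.5,17,0.5,0,0,0.076,255],[26,15,0.5,0,0,0.075,255],[27,13,0.5,0,0,0.076,255]]]}}

```text
clock: 21.4
position: [0.5193, -0.2133, 0.2075]
tool_rot: [[-0.084, -0.996, 0.0], [-0.996, 0.084, 0.001], [-0.001, -0.0, -1.0]]
wrist_force: [-0.5, -0.2, -0.9]
width: 0.182
```

Call:
{"op": "carry_out", "data": {"series": [[[28,11,0.5,0,0,0.075,255],[29,9,0.5,0,0,0.076,255],[29.5,7,0.5,0,0,0.075,255],[30,4.5,0.5,0,0,0.076,255],[0,0,0,0,0,0,255]]]}}

```text
clock: 21.9
position: [0.4648, -0.3231, 0.2051]
tool_rot: [[-0.378, -0.926, -0.0], [-0.926, 0.378, 0.001], [-0.001, 0.001, -1.0]]
wrist_force: [-0.5, -0.4, -1.5]
width: 0.181
```

Call:
{"op": "carry_out", "data": {"series": [[[0,0,0,0,0,0,255],[0,0,0,0,0,0,255]]]}}

```text
clock: 22.1
position: [0.467, -0.3204, 0.2058]
tool_rot: [[-0.373, -0.928, 0.001], [-0.928, 0.373, 0.001], [-0.002, -0.001, -1.0]]
wrist_force: [0.4, -0.5, -0.7]
width: 0.178
```

```bash
cat > look2.py <<'E'
import sys
from h import *
from cell import capture
im=capture("scene");cv2.imwrite(f"pics/{sys.argv[1]}.png",cv2.resize(im[140:290,175:280],None,fx=4,fy=4,interpolation=cv2.INTER_CUBIC))
s=cur();print(s["position"],s["tool_rot"],s["wrist_force"],s["clock"])
print("err to grasp pose (tool mm)",1000*s["tool_rot"].T@(np.array([.4693,-.3225,.09])-s["position"]))
E
python3 look2.py scene14
```

```text
[ 0.46723973 -0.32029041  0.20590654] [[-3.72532919e-01 -9.28017326e-01  1.75136200e-03]
 [-9.28017802e-01  3.72534788e-01  8.89301581e-04]
 [-1.47773055e-03 -1.29400100e-03 -9.99998071e-01]] [0.64166938 0.14430444 0.24183876] 22.15
err to grasp pose (tool mm) [  1.45429527  -2.58512999 115.90795896]
```

View pics/scene14.png

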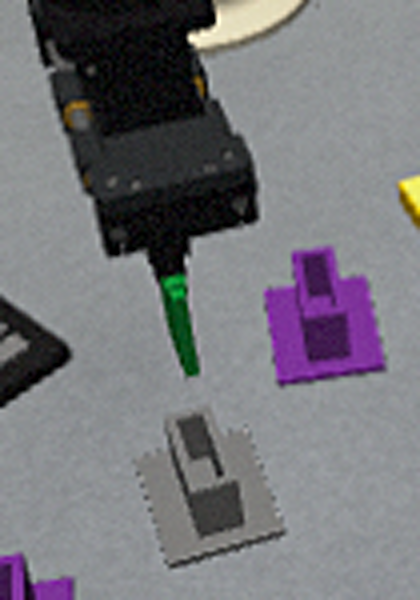

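Run:
```python
from h import *
s=cur();p=s["position"];R=s["tool_rot"]
f=lambda P:np.round((proj("scene",[P])-[175,140]+.5)*4)
for dz in(-.082,-.022):
  for dx in(-.004,.004): print(dz,dx,f(p-R[:,1]*.022+R[:,0]*dx+[0,0,dz]))
```

```text
-0.082 -0.004 [[202. 373.]]
-0.082 0.004 [[187. 377.]]
-0.022 -0.004 [[188. 294.]]
-0.022 0.004 [[173. 297.]]
```

Call:
{"op": "carry_out", "data": {"series": [[[1.5,-2.5,15,0,0,0,255],[0,0,25,0,0,0,255],[0,0,20,0,0,0,255],[0,0,8,0,0,0,255],[0,0,0,0,0,0,255]]]}}

```text
clock: 22.65
position: [0.4687, -0.3224, 0.1371]
tool_rot: [[-0.373, -0.928, -0.0], [-0.928, 0.373, 0.001], [-0.001, 0.001, -1.0]]
wrist_force: [-0.4, -0.4, 0.0]
width: 0.183
```

```bash
python3 look2.py scene15
```

```text
[ 0.46942235 -0.32296304  0.13835756] [[-3.72472762e-01 -9.28041149e-01  1.91483705e-03]
 [-9.28042692e-01  3.72473788e-01  1.97023455e-04]
 [-8.96072483e-04 -1.70366466e-03 -9.99998147e-01]] [ 0.084538   -0.16462675 -0.87336733] 22.7
err to grasp pose (tool mm) [-0.34081845  0.36840006 48.3573277 ]
```

View pics/scene15.png

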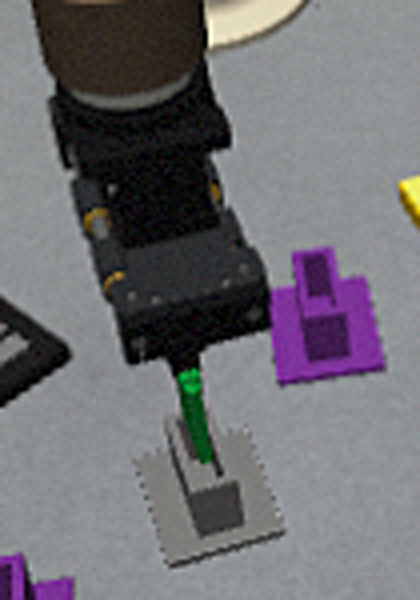

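The blade foot (crop 203,460) is lined up over the slot, and the pose error is under 0.5 mm. I'll lower slowly while watching the vertical force.

Call:
{"op": "carry_out", "data": {"series": [[[0,0,5,0,0,0,255],[0,0,6,0,0,0,255],[0,0,6,0,0,0,255],[0,0,6,0,0,0,255],[0,0,0,0,0,0,255]]]}}

```text
clock: 23.2
position: [0.4683, -0.323, 0.1141]
tool_rot: [[-0.374, -0.927, 0.0], [-0.927, 0.374, 0.001], [-0.001, 0.0, -1.0]]
wrist_force: [0.0, 0.6, -0.9]
width: 0.179
```

Call:
{"op": "carry_out", "data": {"series": [[[0,0,6,0,0,0,255],[0,0,6,0,0,0,255],[0,0,5,0,0,0,255],[0,0,3,0,0,0,255],[0,0,0,0,0,0,255]]]}}

```text
clock: 23.7
position: [0.4687, -0.3231, 0.0945]
tool_rot: [[-0.374, -0.928, 0.001], [-0.928, 0.374, 0.001], [-0.001, -0.001, -1.0]]
wrist_force: [-0.1, -0.5, -0.4]
width: 0.185
```

Call:
{"op": "carry_out", "data": {"series": [[[0,0,1.5,0,0,0,255],[0,0,1.5,0,0,0,255],[0,0,1,0,0,0,255],[0,0,0,0,0,0,255]]]}}

```text
clock: 24.1
position: [0.469, -0.3232, 0.0911]
tool_rot: [[-0.374, -0.928, 0.002], [-0.928, 0.374, 0.001], [-0.001, -0.002, -1.0]]
wrist_force: [-0.4, -0.6, -1.4]
width: 0.181
```

```bash
python3 look2.py scene16
```

```text
[ 0.46908097 -0.32323899  0.09120477] [[-3.73637213e-01 -9.27572135e-01  2.27322030e-03]
 [-9.27574024e-01  3.73639138e-01  4.74816736e-04]
 [-1.28979084e-03 -1.93117089e-03 -9.99997304e-01]] [-0.5686782   0.00953946 -0.63405238] 24.15
err to grasp pose (tool mm) [-0.76575257  0.07527557  1.20561145]
```

View pics/scene16.png

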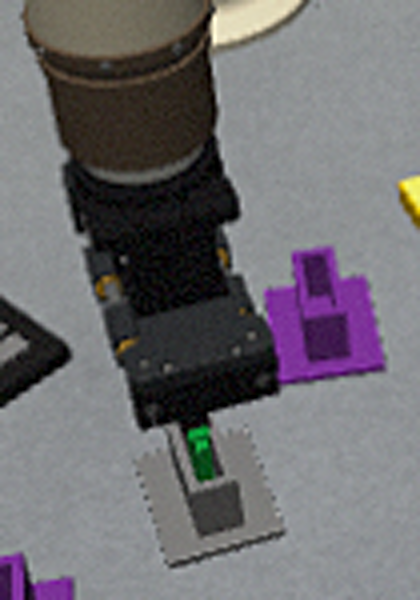

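Call:
{"op": "carry_out", "data": {"series": [[[-0.7,0,0.5,0,0,0,255],[0,0,0.5,0,0,0,255],[0,0,0,0,0,0,255]]]}}

```text
clock: 24.45
position: [0.4693, -0.3225, 0.0901]
tool_rot: [[-0.374, -0.928, 0.002], [-0.928, 0.374, 0.001], [-0.001, -0.002, -1.0]]
wrist_force: [0.0, 0.8, -0.9]
width: 0.181
```

Call:
{"op": "carry_out", "data": {"series": [[[0,0,0,0,0,0,0],[0,0,0,0,0,0,0],[0,0,0,0,0,0,0],[0,0,0,0,0,0,0],[0,0,0,0,0,0,0]]]}}

```text
clock: 24.95
position: [0.4693, -0.3226, 0.0903]
tool_rot: [[-0.374, -0.928, 0.002], [-0.928, 0.374, 0.0], [-0.001, -0.002, -1.0]]
wrist_force: [1.2, -0.3, -0.0]
width: 0.544
```

Call:
{"op": "carry_out", "data": {"series": [[[0,0,0,0,0,0,0],[0,0,0,0,0,0,0],[0,0,0,0,0,0,0],[0,0,0,0,0,0,0],[0,0,0,0,0,0,0]]]}}

```text
clock: 25.45
position: [0.4693, -0.3226, 0.0902]
tool_rot: [[-0.374, -0.928, 0.002], [-0.928, 0.374, 0.0], [-0.001, -0.002, -1.0]]
wrist_force: [-0.5, -0.8, -0.6]
width: 0.971
```

Call:
{"op": "carry_out", "data": {"series": [[[0,0,-10,0,0,0,0],[0,0,-20,0,0,0,0],[0,0,-30,0,0,0,0],[0,0,-30,0,0,0,0],[0,0,-30,0,0,0,0]]]}}

```text
clock: 25.95
position: [0.469, -0.3227, 0.2123]
tool_rot: [[-0.374, -0.928, 0.003], [-0.928, 0.374, 0.0], [-0.001, -0.003, -1.0]]
wrist_force: [0.5, -0.6, 0.9]
width: 1.001
```

Call:
{"op": "carry_out", "data": {"series": [[[0,20,-20,0,0,0,0],[0,35,-10,0,0,0,0],[0,30,0,0,0,0,0],[0,15,0,0,0,0,0],[0,0,0,0,0,0,0]]]}}

```text
clock: 26.45
position: [0.3746, -0.2847, 0.2414]
tool_rot: [[-0.374, -0.928, 0.004], [-0.928, 0.374, 0.0], [-0.002, -0.004, -1.0]]
wrist_force: [0.0, -0.6, 0.1]
width: 0.997
```

Call:
{"op": "carry_out", "data": {"series": [[[0,0,0,0,0,0,0],[0,0,0,0,0,0,0],[0,0,0,0,0,0,0],[0,0,0,0,0,0,0],[0,0,0,0,0,0,0]]]}}

```text
clock: 26.95
position: [0.3765, -0.2854, 0.2397]
tool_rot: [[-0.374, -0.928, 0.001], [-0.928, 0.374, 0.001], [-0.001, -0.001, -1.0]]
wrist_force: [-0.4, -0.2, -0.0]
width: 0.997
```

```bash
python3 look2.py scene17
python3 - <<'E'
from cell import capture
import cv2,numpy as np
s=capture("scene");t=capture("top")
cv2.imwrite("pics/scene18.png",s);cv2.imwrite("pics/top18.png",t)
a=cv2.resize(t[180:270,350:450],None,fx=4,fy=4,interpolation=cv2.INTER_CUBIC)
b=cv2.resize(t[180:270,200:300],None,fx=4,fy=4,interpolation=cv2.INTER_CUBIC)
cv2.imwrite("pics/top18c.png",np.hstack([a,b]))
E
```

```text
[ 0.3764368  -0.28538239  0.23974348] [[-3.73729492e-01 -9.27536221e-01  1.68082985e-03]
 [-9.27536965e-01  3.73730914e-01  6.19154015e-04]
 [-1.20246585e-03 -1.32763570e-03 -9.99998396e-01]] [-0.25193353  0.6811035  -0.35140379] 27.0
err to grasp pose (tool mm) [-9.77050097e-02 -9.98071779e+01  1.49876342e+02]
```

View pics/scene18.png

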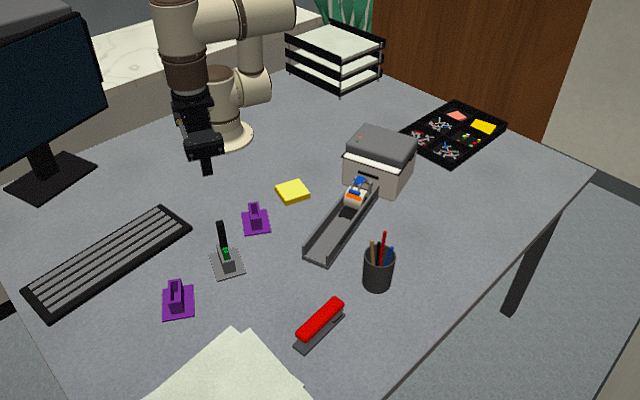

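View pics/scene17.png

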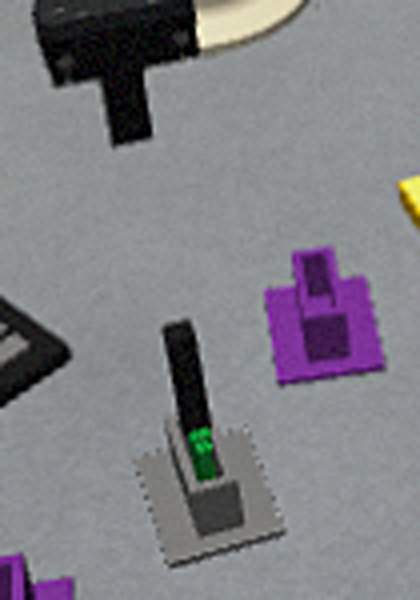

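View pics/top18c.png

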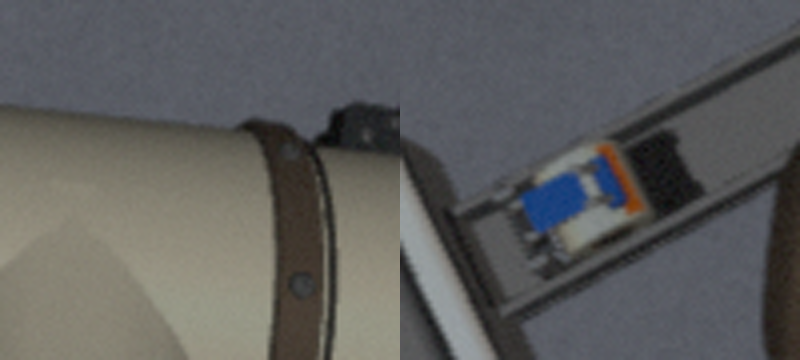

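The pusher stands upright in the grey stand, with its handle top at scene (219.5,220.5) against (219.4,220.6) at the start. The roll sits under the blue arm at scene (355,197), square in the channel. The notes, cup and stapler look unmoved.

```bash
python3 -c "
from cell import job
print(job.close_job())"
```

```text
the job is handed in; nothing more can be done
None
```

The label roll is loaded and the job is handed in at about 27 s of the 64 s allowed; no verdict is reported.

**What I did:** I took the pusher from the grey stand and rolled the roll along the tray with its blade, at up to about 40 mm/s. I went in under the brake arm until it snapped the roll in. I then felt for contact and pressed at about 8 N for roughly a second. Single noisy readings there ran from 6.5 to 8.5 N, and the roll's centre was at about 69 mm along the tray. Last, I put the pusher back in its stand and released it.

**Last checks:**
- **Pusher:** it stands upright, with its handle top within 0.2 px of where it began in the scene view.
- **Roll:** it sits square in the channel under the brake arm. Its exact height after I let go was judged only from the pictures.
- **Other things:** the notes, cup and stapler look unmoved, compared by eye.
- **Arm:** the gripper is clear and touching nothing.
- **Could not check:** the arm hid the stand from the top camera at the end, so the pusher was checked only in the scene view and by the pose at release. That pose was within about 0.2 mm of where I had gripped it.

No check failed.

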